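# Clamp a heel lift in the sole clamp

### The job

Put the dark brown heel lift into the open clamp: set it down (do not drop it) flat in the middle of the dark grey pad, square to the upright metal stop plate, with its straight edge facing either toward the stop or away from it. Let go of it, then swing the clamp fully down so that its foot holds the lift on the pad. Leave the tan lift and the other things on the bench where they are.

Things in the scene. Friction and masses are not known exactly. Their poses are not given: they have to be found in the camera images.
- dark_lift: The heel lift to clamp: a very dark brown flat D-shaped piece, 65 mm along its x, 67 mm along its y, 10 mm thick, 30 g, lying flat on the bench at various yaws. Its straight edge is the +x one; the two sides (y = +-32 to 33 mm) are nearly parallel from x = 0 to the straight edge, so it is best pinched across y there; the -x end is round. Origin: middle of its underside; z up.
- tan_lift: A light tan heel lift of the same shape and size (65 x 69 x 10 mm), lying flat; not wanted now, leave it where it is. Origin: middle of its underside.
- sole_clamp: Clamp fixture fixed to the bench; its place and yaw vary. Beech board 130 mm (x) by 240 mm (y), top 21 mm above the origin (under the board's middle, 1 mm below the bench top). At its +y end a dark grey pad; past it, at y = 110 to 120 mm, a grey metal stop plate, x -45 to 45 mm, rising to z = 43 mm. The lever bracket stands at y = -67 to -23 mm, up to z = 69 mm.
- pad_centre (a point): Centre of the dark grey pad's top face (fixture coordinates (0, 70, 25) mm, same axes). The pad measures 100 mm (x) by 70 mm (y). The open clamp's arm hangs over it, so a gripper coming straight down meets the arm: lean the gripper's body 25 to 40 degrees toward the fixture's +y end (over the stop).
- sole_clamp_lever (a joint): Clamp lever angle, rad: 0 = fully down (foot 9 mm above the pad), 0.9 = fully open, at its stop; starts between 0.7 and 0.88; rests at about 0.01 on a 10 mm lift. Turns about the fixture's +x axis: opening raises the arm and lays the red grip back toward -y. Stiff hinge (0.25 N m friction, no spring): it stays where it is left; 3 to 6 N at the arm moves it.
- hinge_point (a point): On the hinge axis (which runs along the fixture's x), fixture coordinates (0, -44, 61) mm.
- clamp_foot (a point): Middle of the underside of the clamp's black round-edged foot, 25 mm wide, moving with the lever; shut, it is at fixture (0, 68, 34) mm. Its axes are the lever's, parallel to the fixture's when shut. Open, the foot hangs about 90 to 130 mm above the pad and the arm's end is up to 190 mm above the bench, so cross the fixture higher than that.
- press_point (a point): Point on the top edge of the clamp arm, a good place to press it shut; shut, it is at fixture (0, 50, 71.5) mm; turns with the lever. The arm is a pair of steel bars, 16 mm wide overall, 14 mm deep, running from the hinge to y = 80 mm; the foot's bolt stands at y = 60 to 76 mm and ends 12 mm above the bars.
- red_grip (a point): Middle of the lever's red grip, a rod 18 mm thick and 80 mm long; shut, it stands nearly upright (leaning 15 degrees to -y) at fixture (0, -70, 150) mm; turns with the lever, and lies nearly level when the clamp is open.
- hammer: Hammer, 94 x 213 x 33 mm, lying to the left of the clamp; leave alone. Origin: middle of its underside.
- tape_roll: Roll of cream masking tape, 110 mm across, 36 mm high, lying flat far right; leave alone. Origin: middle of its underside.
- wax_block: Yellow wax block 34 x 52 x 20 mm near the front edge; leave alone. Origin: middle of its underside.
Things that resemble listed ones, but are neither listed nor needed, are in the scene too. Of the things like the dark_lift, leave any that is red; of the rest the smaller one is meant.

How it is judged:
By the outcome, as a careful person would: the job done as asked, in the order asked, and still so for the second after the job is handed in, with the robot touching nothing.
It also fails if it takes over 64 s, if anything falls off the work surface, if the arm or the gripper's body presses on something with over 40 N, if the wrist force passes 120 N, or if a joint passes its speed limit or range.

### The arm

A 6-joint arm with a two-finger parallel gripper is mounted at the origin on a cart in front of the work surface, level with it; the furniture and walls round the work are solid. World frame = base frame: x ahead of the robot, y to its left, z up, the work surface at z = 0. Lengths are in mm, angles in rad, forces in N, time in s.
With the tool pointing down it reaches from about 350 to 725 mm from the base axis. Payload 6 kg.
Tool frame: the origin (TCP) lies between the finger pads; the fingertips stand 8 mm ahead of it and the grasp point (between the pads) lies 11 mm behind it; z points along the fingers, y is the direction in which the jaws open and shut (so a half turn about z gives the same grasp; the last joint's range is limited). The gripper opens to 85 mm and grips with 20 to 120 N. Pads are 22 mm wide; open, the fingers measure 114 mm over their backs; the gripper's body (76 mm by 85 mm) begins 54 mm behind the grasp point. The pads swing forward as they close: fully open they stand 13 mm farther back than shut.
Start: joints at [-0.778, 0.04, 0.085, 0, -1.615, -0.334], TCP at [265.729, -537.924, 239.261] pointing down, gripper open.
Joint ranges: [-2.56, 2.56], [-1.29, 2.01], [-1.08, 1.49], [-3.29, 1.98], [-2.81, -0.18], [-2.99, 2.99]. Speed limits (rad/s): [2.57, 2.57, 3.01, 3.14, 3.14, 3.14].

### API

Orientations are given as [roll, pitch, yaw] about the fixed x, y, z axes, in that order (R = Rz(yaw) Ry(pitch) Rx(roll)).
In Python, from rig import sense, read_camera, camera_info, job_done, cut_out, place_of gives the robot as it stands. The module is installed in compiled form; this text tells all that it offers.
- The arm moves only by the tool send_rows, never from a script. Its argument "plan" is a list of rows, each an object with "offset": the shift along the tool's x, y, z in units of 25 mm (1.0 is 25 mm), a list of three; "dr": the turn, a rotation vector about the tool's x, y, z in units of 5 degrees (1.0 is 5 degrees), a list of three; "jaw": the opening, from 0 (shut) to 1 (fully open). A call has exactly 8 rows; each row is the pose to reach, as a shift and turn from the pose commanded when the call began, along the tool's axes at that moment; what a row does not reach only later rows make up. A row lasts 1/12 s, in which the tool goes at most 41.7 mm and 7.16 degrees, less where a joint would pass 70% of its speed; a pose out of reach is approached as far as the arm can. A call with a gripper value outside its range is refused whole. The fingers move at their own pace and stop on an object; "force" is the grip in N (left out, the last holds). Time passes only in rows, so rows that repeat a pose let the fingers close, or fill a call up. It gives the time, the measured TCP pose, the force and the opening at its end, in the units of the state.
- sense(): the state, without advancing time (a new reading comes with each control period).
- read_camera(name): name is "scene" or "top"; returns (picture, depth): 420x560x3 uint8, red, green, blue; 420x560 float32, mm along the optical axis (not along the pixel's ray), 0 where there is no reading.
- camera_info(name): a dict with "fx", "fy", "cx", "cy" (pixels), "D" ([k1, k2, p1, p2, k3] as OpenCV has them; the pictures are not rectified), "R" (3x3) and "t" (3): a world point X has camera coordinates R X + t. Camera axes: x right, y down, z forward; pixel columns grow to the right and rows downward; lengths in mm; the calibration is good to about 2 mm. A picture is of the moment at which its call begins. camera_info takes no time and is no camera call.
- job_done(): hands the job in, once; it reports no verdict.
Trained networks look in the newest picture that a camera, given by its name, has taken for a name from the list of things; names that differ only in an ending like _2 or _b are one class to them, and where a whole thing is asked for, a point or a joint stands for the part that bears it (a point fixed in the world has none). Each returns a list of dicts, best first, with "score" (0 to 1); they miss things now and then, are a little off and sometimes report something else, mostly with a low value. They report only what shows in the picture. A call takes as long as a camera call. They do not tell look-alikes from the thing itself.
- cut_out(camera, query): "pixels" (420x560 bool, what is visible of it) and "extent" ([left, top, width, height] in pixels, round what is visible of it).
- place_of(camera, query): "uv" ([column, row] in pixels: a listed point, or the origin of a listed thing).
The state is a dict: "t": time; "joint_positions": joint angles; "qvel": joint speeds; "joint_torque": joint torques, N m; "tool_pos": TCP position; "ee_rot": TCP orientation; "ft_force": force on the tool from outside, world axes, zero at the start; "torque": the same for the moment, N m; "gripper_width": finger opening in mm.
Only numpy, scipy, OpenCV 4.12 (cv2) and the standard library are available. Lean on these libraries where they do the work, as an engineer would, in place of code of your own. Each camera call takes 0.05 s, during which the arm holds its last target. There are 200 camera calls.

## Working session

There is one attempt and no reset: what is moved stays moved. The work goes in short steps, Python scripts to look and compute and a tool call to move; the robot and the scene stay as the last step left them, time stands still between calls to the robot, and variables do not carry over. Pictures are saved under pics/ and viewed, about 8 in all and at most 12, crops included, and the job is handed in when it is done.

Besides the shell and the picture viewer there is one more tool, called after "Call:" by a JSON object that holds its "method" and its "body", one argument or row to a line. send_rows: Moves the arm, as the interface text tells. Its arguments: {"type":"object","properties":{"plan":{"type":"array"},"force":{"type":"number"}},"required":["plan"]}

```bash
mkdir -p pics; ls; cat > h.py <<'E'
import numpy as np, cv2
from rig import *
from scipy.spatial.transform import Rotation as Ro
def world(cam,uv,depth=None,z=None):
    c=camera_info(cam);K=np.array([[c['fx'],0,c['cx']],[0,c['fy'],c['cy']],[0,0,1]])
    uv=np.atleast_2d(np.array(uv,float))
    n=cv2.undistortPoints(uv[:,None],K,np.array(c['D'],float))[:,0]
    d=np.c_[n,np.ones(len(n))];R=np.array(c['R']);t=np.array(c['t'])
    if z is None: return (d*np.asarray(depth).reshape(-1,1)-t)@R
    o=-R.T@t; w=d@R; return o+w*((z-o[2])/w[:,2])[:,None]
def pix(cam,X):
    c=camera_info(cam);K=np.array([[c['fx'],0,c['cx']],[0,c['fy'],c['cy']],[0,0,1]])
    return cv2.projectPoints(np.atleast_2d(np.array(X,float)),cv2.Rodrigues(np.array(c['R']))[0],np.array(c['t'],float),K,np.array(c['D'],float))[0][:,0]
def pts(cam,m,dep):
    v,u=np.nonzero(m&(dep>0)); return world(cam,np.c_[u,v],dep[v,u])
E
python3 - <<'E'
from h import *
np.set_printoptions(precision=1,suppress=True)
print(sense())
for cam in('top','scene'):
    im,d=read_camera(cam);cv2.imwrite(f'pics/{cam}0.png',im[:,:,::-1]); np.save(f'pics/{cam}0.npy',d)
    print(cam,camera_info(cam)['t'],-np.array(camera_info(cam)['R']).T@camera_info(cam)['t'])
    for q in('dark_lift','tan_lift','sole_clamp'):
        for r in cut_out(cam,q):
            P=pts(cam,r['pixels'],d);print(q,r['score'],r['extent'],r['pixels'].sum(),np.median(P,0),im[r['pixels']].mean(0))
    for q in('pad_centre','hinge_point','clamp_foot','press_point','red_grip'):
        for r in place_of(cam,q):
            u,v=np.array(r['uv']).round().astype(int);print(q,r['score'],r['uv'],world(cam,r['uv'],d[v,u]))
E
```

```text
pics
{'t': 0.0, 'joint_positions': array([-0.8,  0. ,  0.1, -0. , -1.6, -0.3]), 'qvel': array([-0.,  0., -0., -0.,  0.,  0.]), 'joint_torque': array([  0. , -36.8,  34.7,   6.9,  -0. ,   0. ]), 'tool_pos': array([ 265.6, -537.6,  238.3]), 'ee_rot': array([ 3.1, -0. , -2.7]), 'ft_force': array([-0.2,  0.1, -0.4]), 'torque': array([0.1, 0. , 0.1]), 'gripper_width': 85.2540830090584}
top [ -35.4  567.4 1423.2] [ 403.7  -39.9 1477.9]
dark_lift 0.68 [302.6, 197.6, 25.0, 16.5] 270 [ 588.6 -201.6   10.3] [248.9  39.8  33.5]
dark_lift 0.66 [372.4, 233.8, 26.8, 23.3] 540 [ 440.9 -448.9   14.4] [85.7 50.1 32.8]
dark_lift 0.55 [334.0, 234.7, 16.1, 15.1] 286 [ 456.  -286.8   10.4] [91.7 57.2 38.9]
tan_lift 0.63 [339.7, 192.1, 23.5, 25.1] 283 [ 585.8 -333.1   10.8] [238.1 191.4 114.3]
sole_clamp 0.7 [216.0, 181.6, 75.1, 59.7] 2530 [566.9  28.2  22.7] [186.1 161.  124.9]
pad_centre 0.85 [236.4, 220.6] [[532.4  84.3  25.6]]
hinge_point 0.89 [261.8, 204.3] [[584.2  -8.4  65.9]]
clamp_foot 0.51 [235.4, 217.7] [[542.9  87.7  25.6]]
press_point 0.59 [244.9, 208.3] [[560.3  44.9 158.2]]
red_grip 0.73 [2
[... 441 characters left out ...]
] 224 [ 585.2 -332.9   10.8] [238.7 203.4 137.5]
sole_clamp 0.58 [251.2, 187.1, 52.1, 96.8] 2814 [558.9  50.7  23.1] [195.7 173.5 143.5]
sole_clamp 0.47 [328.8, 180.1, 19.1, 15.0] 225 [ 588.5 -333.3   10.8] [241.6 207.  141.4]
pad_centre 0.96 [276.0, 262.4] [[530.8  91.1  27. ]]
pad_centre 0.39 [188.9, 334.5] [[573.4 396.8   0.8]]
hinge_point 0.96 [279.2, 228.4] [[615.3 -31.7  21.6]]
clamp_foot 0.84 [275.3, 234.2] [[537.7  80.9 131.6]]
press_point 0.75 [275.6, 221.4] [[553.3  59.  155.3]]
red_grip 0.66 [282.8, 197.1] [[634.1 -77.3 113.2]]
red_grip 0.57 [273.4, 220.3] [[655.5 -51.7  20.1]]
red_grip 0.52 [356.2, 214.1] [[ 462.2 -265.6   -2.5]]
red_grip 0.41 [278.6, 253.1] [[549.6  54.9  23.1]]
```

```bash
python3 - <<'E'
from h import *
a=cv2.imread('pics/top0.png')[160:270,200:410];b=cv2.imread('pics/scene0.png')[150:310,220:400]
a=cv2.resize(a,(780,409),interpolation=3);cv2.imwrite('pics/a.png',a)
b=cv2.resize(b,(660,587),interpolation=3);cv2.imwrite('pics/b.png',b)
E
```

```text
(no output)
```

View pics/a.png

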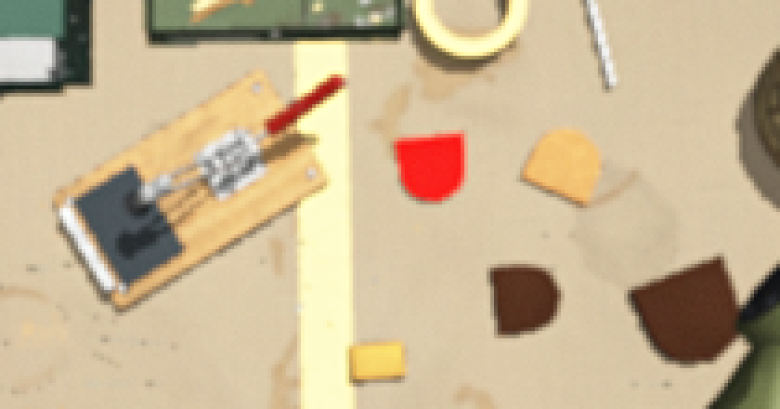

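View pics/b.png

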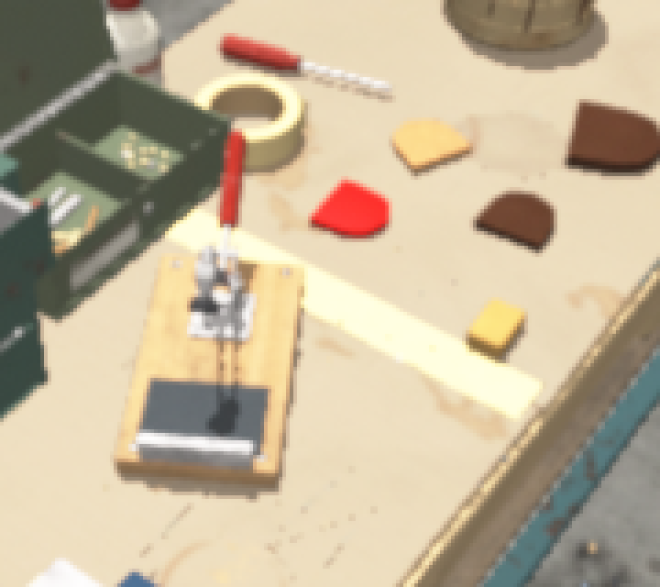

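```bash
cat > fit.py <<'E'
from h import *
from scipy.optimize import minimize
S=4
def render(cam,V):   # hull of projected points, 4x supersampled -> coverage
    p=((pix(cam,V)+.5)*S*16-8).round().astype(np.int32)
    m=np.zeros((420*S,560*S),np.uint8);cv2.fillConvexPoly(m,cv2.convexHull(p),1,shift=4)
    return m.reshape(420,S,560,S).mean((1,3))
a=np.linspace(np.pi/2,1.5*np.pi,25)
D=np.r_[[[32.5,-32.5],[32.5,32.5]],np.c_[32.5*np.cos(a),33.3*np.sin(a)]]
DV=np.r_[np.c_[D,0*D[:,0]],np.c_[D,0*D[:,0]+10]]
BV=np.array([[x,y,z] for x in(-65,65) for y in(-120,120) for z in(1,21)]+[[x,y,43] for x in(-45,45) for y in(110,120)],float)
def tf(V,p,z=0):
    c,s=np.cos(p[2]),np.sin(p[2]);return V@np.array([[c,s,0],[-s,c,0],[0,0,1]])+[p[0],p[1],z]
def fit(V,z,masks,p0):
    f=lambda p:sum(np.abs(render(c,tf(V,p,z))-m).sum() for c,m in masks.items())
    best=None
    for dy in(-.15,0,.15):
        p=np.array(p0,float)+[0,0,dy]
        sim=np.vstack([p,p+[8,0,0],p+[0,8,0],p+[0,0,.15]])
        r=minimize(f,p,method='Nelder-Mead',options=dict(initial_simplex=sim,xatol=.01,fatol=.01))
        if best is None or r.fun<best.fun:best=r
    return best.x,best.fun
def hullmask(m):
    m=m.astype(np.uint8);n,l,st,_=cv2.connectedComponentsWithStats(m);k=1+st[1:,4].argmax()
    h=cv2.convexHull(np.argwhere(l==k)[:,::-1].astype(np.int32));o=np.zeros_like(m);cv2.fillConvexPoly(o,h,1);return o.astype(float)
E
python3 - <<'E'
from fit import *
np.set_printoptions(precision=3,suppress=True)
ml={};mf={}
for c in('top','scene'):
    im=cv2.imread(f'pics/{c}0.png')[:,:,::-1].astype(int);d=np.load(f'pics/{c}0.npy')
    v,u=np.mgrid[:420,:560];W=world(c,np.c_[u.ravel(),v.ravel()],d.ravel()).reshape(420,560,3)
    near=np.hypot(W[...,0]-456,W[...,1]+286)<60
    ml[c]=hullmask(near&(im.sum(2)<420))
    nf=(np.hypot(W[...,0]-558,W[...,1]-40)<160)&(W[...,2]>8)&(W[...,2]<48)
    mf[c]=hullmask(cv2.morphologyEx(nf.astype(np.uint8),cv2.MORPH_OPEN,np.ones((3,3))))
    print(c,ml[c].sum(),mf[c].sum())
for s in(['top'],['scene'],['top','scene']):
    print(s,'lift',fit(DV,0,{k:ml[k] for k in s},[456,-286,1.5]),'fix',fit(BV,-1,{k:mf[k] for k in s},[560,40,.5]))
out=[]
for c in('top','scene'):
    d=np.load(f'pics/{c}0.npy');p=fit(BV,-1,{c:mf[c]},[560,40,.5])[0]
    v,u=np.mgrid[:420,:560];P=world(c,np.c_[u.ravel(),v.ravel()],d.ravel());P=P[(d.ravel()>0)]
    F=(P-[p[0],p[1],-1])@tf(np.eye(3),[0,0,p[2]]).T
    k=(abs(F[:,0])<12)&(F[:,2]>80)&(F[:,2]<230)&(F[:,1]>-200)&(F[:,1]<110)
    F=F[k];print(c,len(F));print(F[F[:,1].argsort()])
E
```

```text
top 318.0 2491.0
scene 408.0 2645.0
['top'] lift (array([ 456.989, -291.162,    1.654]), np.float64(19.625)) fix (array([568.539,  33.135,   0.528]), np.float64(61.625))
['scene'] lift (array([ 1978.667, -2990.   ,    15.7  ]), np.float64(408.0)) fix (array([573.006,  28.192,   0.537]), np.float64(65.125))
['top', 'scene'] lift (array([ 457.816, -291.398,    1.708]), np.float64(695.5625)) fix (array([570.553,  31.567,   0.53 ]), np.float64(211.4375))
top 267
[[   0.017 -168.825  126.506]
 [   4.289 -167.348  129.361]
 [  -3.887 -165.971  134.177]
 [   1.224 -165.39   130.587]
 [  -5.7   -165.336  125.806]
 [   5.995 -164.436  129.68 ]
 [  -1.748 -163.525  131.165]
 [   2.924 -162.477  130.939]
 [  -3.935 -162.475  125.709]
 [   7.295 -161.132  132.918]
 [  -6.889 -160.63   126.109]
 [  -0.762 -159.895  136.88 ]
 [   4.384 -159.331  133.05 ]
 [  -3.666 -158.096  137.053]
 [   1.604 -157.66   132.213]
 [  -5.439 -157.45   128.452]
 [   6.554 -156.877  129.958]
 [  -0.851 -156.309  128.909]
 [  -7.709 -156.308  123.501]
 [   3.635 -155.073  130.103]
 [   8.926 -154.589  125.47 ]
 [  -4.
[... 15114 characters left out ...]
 138.876]
 [ -10.008   56.685  131.443]
 [   6.813   57.023  133.959]
 [   3.837   57.116  138.274]
 [  -7.564   58.485  136.886]
 [   9.51    58.575  131.275]
 [  -7.485   58.62   133.09 ]
 [ -10.216   58.626  129.444]
 [   9.61    58.801  127.54 ]
 [   3.665   58.836  136.066]
 [  -4.836   59.046  137.154]
 [   0.794   59.109  136.632]
 [   0.952   59.598  129.238]
 [  -2.132   59.739  137.554]
 [  -4.973   60.544  134.728]
 [  -2.161   60.595  134.485]
 [   6.428   60.713  129.771]
 [  -7.724   60.75   131.291]
 [  -4.949   61.058  131.305]
 [   0.494   61.584  135.185]
 [   3.308   61.628  134.936]
 [   6.006   62.333  135.35 ]
 [  -2.459   63.073  133.044]
 [   3.126   63.407  132.79 ]]
```

```bash
python3 - <<'E'
from fit import *
np.set_printoptions(precision=3,suppress=True)
BV[BV[:,2]==1,2]=9
ml={};mf={}
for c in('top','scene'):
    im=cv2.imread(f'pics/{c}0.png')[:,:,::-1].astype(int);d=np.load(f'pics/{c}0.npy')
    v,u=np.mgrid[:420,:560];W=world(c,np.c_[u.ravel(),v.ravel()],d.ravel()).reshape(420,560,3)
    near=(np.hypot(W[...,0]-456,W[...,1]+290)<52)&(d>0)
    r=im[near].sum(1); print(np.percentile(r,[5,20,40,60,80]))
    ml[c]=hullmask(near&(im.sum(2)<400)); v,u=np.nonzero(ml[c]);print(ml[c].sum(),u.min(),u.max(),v.min(),v.max())
    nf=(np.hypot(W[...,0]-558,W[...,1]-40)<160)&(W[...,2]>8)&(W[...,2]<48)
    mf[c]=hullmask(cv2.morphologyEx(nf.astype(np.uint8),cv2.MORPH_OPEN,np.ones((3,3))))
    # pad by colour & height, in world
    pad=(abs(W[...,2]-24)<5)&(im.max(2)<110)&(np.hypot(W[...,0]-533,W[...,1]-90)<75)
    pr=cv2.minAreaRect(world(c,np.argwhere(pad)[:,::-1],z=24)[:,:2].astype(np.float32));print('pad',pad.sum(),pr)
for s in(['top'],['scene'],['top','scene']):
    print(s,'lift',fit(DV,0,{k:ml[k] for k in s},[457,-290,1.65]),'fix',fit(BV,-1,{k:mf[k] for k in s},[568,33,.53]))
E
```

```text
[ 82.  157.8 176.  510.  590. ]
309.0 332 350 231 249
pad 376 ((533.576171875, 91.81604766845703), (95.1312026977539, 65.35230255126953), 30.219615936279297)
[125.  172.  231.  433.6 597. ]
242.0 350 370 203 218
pad 97 ((522.9982299804688, 76.86589050292969), (25.301738739013672, 52.206302642822266), 26.66438102722168)Traceback (most recent call last):
  File "<stdin>", line 17, in <module>
  File "fit.py", line 20, in fit
    r=minimize(f,p,method='Nelder-Mead',options=dict(initial_simplex=sim,xatol=.01,fatol=.01))
    res = _minimize_neldermead(fun, x0, args, callback, bounds=bounds,
                               **options)
    fxr = func(xr)
    fx = function(np.copy(x), *(wrapper_args + args))
  File "fit.py", line 15, in <lambda>
    f=lambda p:sum(np.abs(render(c,tf(V,p,z))-m).sum() for c,m in masks.items())
               ~~~^^^^^^^^^^^^^^^^^^^^^^^^^^^^^^^^^^^^^^^^^^^^^^^^^^^^^^^^^^^^^^
  File "fit.py", line 15, in <genexpr>
    f=lambda p:sum(np.abs(render(c,tf(V,p,z))-m).sum() for c,m in masks.items())
                          ~~~~~~^^^^^^^^^^^^^
  File "fit.py", line 5, in render
    p=((pix(cam,V)+.5)*S*16-8).round().astype(np.int32)
        ~~~^^^^^^^
  File "h.py", line 12, in pix
    c=camera_info(cam);K=np.array([[c['fx'],0,c['cx']],[0,c['fy'],c['cy']],[0,0,1]])
ValueError: time passes only in moves, steps and waits
```

```bash
sed -i 's/^from rig import \*/from rig import *\nimport functools,rig\ncamera_info=functools.lru_cache(None)(rig.camera_info)/' h.py; python3 - <<'E'
from fit import *
np.set_printoptions(precision=3,suppress=True)
BV[BV[:,2]==1,2]=9
ml={};mf={}
for c in('top','scene'):
    im,d=read_camera(c);im=im.astype(int)
    v,u=np.mgrid[:420,:560];W=world(c,np.c_[u.ravel(),v.ravel()],d.ravel()).reshape(420,560,3)
    r=[r for r in cut_out(c,'dark_lift') if np.hypot(*(np.median(W[r['pixels']],0)[:2]-[456,-288]))<25][0]
    m=cv2.dilate(r['pixels'].astype(np.uint8),np.ones((5,5)))>0
    sat=(im[...,0]-im[...,2])/im.sum(2)
    ml[c]=hullmask(m&(im.sum(2)<400)); print(c,r['pixels'].sum(),ml[c].sum())
    ml[c+'n']=hullmask(r['pixels'])
    if c=='scene':
        b=im[198:224,344:382];print(b.sum(2)[::2,::2])
    nf=(np.hypot(W[...,0]-558,W[...,1]-40)<160)&(W[...,2]>8)&(W[...,2]<48)
    mf[c]=hullmask(cv2.morphologyEx(nf.astype(np.uint8),cv2.MORPH_OPEN,np.ones((3,3))))
for s in(['top'],['scene'],['top','scene']):
    print(s,'lift',fit(DV,0,{k:ml[k] for k in s},[457,-290,1.65]),'liftnet',fit(DV,0,{k:ml[k+'n'] for k in s},[457,-290,1.65]),'fix',fit(BV,-1,{k:mf[k] for k in s},[568,33,.53]))
E
```

```text
Traceback (most recent call last):
IndexError: list index out of range
```

```bash
python3 - <<'E'
from fit import *
np.set_printoptions(precision=3,suppress=True)
BV[BV[:,2]==1,2]=9
ml={};mf={}
box={'top':(330,354,228,254),'scene':(345,380,199,221)}
for c in('top','scene'):
    im=cv2.imread(f'pics/{c}0.png')[:,:,::-1].astype(int);d=np.load(f'pics/{c}0.npy')
    v,u=np.mgrid[:420,:560];W=world(c,np.c_[u.ravel(),v.ravel()],d.ravel()).reshape(420,560,3)
    a,b,e,f=box[c];m=(u>=a)&(u<=b)&(v>=e)&(v<=f)
    ml[c]=hullmask(m&(im.sum(2)<400)); vv,uu=np.nonzero(ml[c]);print(c,ml[c].sum(),uu.min(),uu.max(),vv.min(),vv.max())
    nf=(np.hypot(W[...,0]-558,W[...,1]-40)<160)&(W[...,2]>8)&(W[...,2]<48)
    mf[c]=hullmask(cv2.morphologyEx(nf.astype(np.uint8),cv2.MORPH_OPEN,np.ones((3,3))))
for s in(['top'],['scene'],['top','scene']):
    print(s,'lift',fit(DV,0,{k:ml[k] for k in s},[457,-290,1.65]),'fix',fit(BV,-1,{k:mf[k] for k in s},[568,33,.53]))
E
```

```text
top 309.0 332 350 231 249
scene 242.0 350 370 203 218
['top'] lift (array([ 457.296, -291.219,    1.648]), np.float64(14.9375)) fix (array([568.336,  33.137,   0.528]), np.float64(65.6875))
['scene'] lift (array([ 456.13 , -291.31 ,    1.615]), np.float64(27.4375)) fix (array([570.633,  31.938,   0.536]), np.float64(77.75))
['top', 'scene'] lift (array([ 457.289, -291.51 ,    1.636]), np.float64(44.5625)) fix (array([569.488,  32.451,   0.532]), np.float64(162.875))
```

```bash
cat > go.py <<'E'
from h import *
np.set_printoptions(precision=3,suppress=True)
LIFT=(457.,-291.3,1.64); LX=12
FIX=(569.,32.5,.531)
def fixpt(x,y,z):
    c,s=np.cos(FIX[2]),np.sin(FIX[2]);return np.array([FIX[0]+c*x-s*y,FIX[1]+s*x+c*y,z-1.])
def Rlean(yaw,lean):   # tool y = lift y, body leans toward lift +x
    c,s=np.cos(lean),np.sin(lean);return Ro.from_euler('z',yaw)*Ro.from_matrix(np.array([[-c,0,-s],[0,1,0],[s,0,-c]]))
def liftpose(p,lean,tip,tz):  # p=lift x,y,yaw ; tip centre at lift x=LX, height tz ; tip = distance TCP->tip
    R=Rlean(p[2],lean);t=np.array([p[0]+LX*np.cos(p[2]),p[1]+LX*np.sin(p[2]),tz])
    return t-tip*R.as_matrix()[:,2],R
def show(p,R):
    s=sense();R0=Ro.from_euler('xyz',s['ee_rot'])
    print('t',s['t'],'tcp',s['tool_pos'],'F',s['ft_force'],'w',s['gripper_width'],'->',p)
    print('offset',R0.inv().apply(p-s['tool_pos'])/25,'dr',np.degrees((R0.inv()*R).as_rotvec())/5)
E
python3 - <<'E'
from go import *
p,R=liftpose(LIFT,np.radians(30),8,100.);show(p,R)
E
```

```text
t 1.0 tcp [ 265.732 -537.914  239.265] F [-0.091 -1.34  -0.076] w 85.16889058874371 -> [ 455.894 -275.338  106.928]
offset [-11.472   6.048   5.294] dr [  3.541   5.28  -13.21 ]
```

Call:
{"method": "send_rows", "body": {
  "plan": [
    {"offset":[-11.5,6,5.3],"dr":[3.54,5.28,-13.2],"jaw":1},
    {"offset":[-11.5,6,5.3],"dr":[3.54,5.28,-13.2],"jaw":1},
    {"offset":[-11.5,6,5.3],"dr":[3.54,5.28,-13.2],"jaw":1},
    {"offset":[-11.5,6,5.3],"dr":[3.54,5.28,-13.2],"jaw":1},
    {"offset":[-11.5,6,5.3],"dr":[3.54,5.28,-13.2],"jaw":1},
    {"offset":[-11.5,6,5.3],"dr":[3.54,5.28,-13.2],"jaw":1},
    {"offset":[-11.5,6,5.3],"dr":[3.54,5.28,-13.2],"jaw":1},
    {"offset":[-11.5,6,5.3],"dr":[3.54,5.28,-13.2],"jaw":1}
  ],
  "force": 40
}}

```text
t: 1.67
tool_pos: [448.9, -286.8, 113.1]
ee_rot: [-3.081, -0.417, -1.774]
ft_force: [1.4, -1.0, -0.5]
gripper_width: 85.5
```

```bash
python3 - <<'E'
from go import *
p,R=liftpose(LIFT,np.radians(30),8,28.);show(p,R)
E
```

```text
t 1.6667 tcp [ 448.925 -286.82   113.141] F [ 1.374 -1.006 -0.455] w 85.4785231066688 -> [ 455.894 -275.338   34.928]
offset [-1.731 -0.02   2.661] dr [ 0.729  1.125 -2.822]
```

Call:
{"method": "send_rows", "body": {
  "plan": [
    {"offset":[-1.73,0,1.3],"dr":[0.73,1.13,-2.82],"jaw":1},
    {"offset":[-1.73,0,1.3],"dr":[0.73,1.13,-2.82],"jaw":1},
    {"offset":[-1.73,0,1.3],"dr":[0.73,1.13,-2.82],"jaw":1},
    {"offset":[-1.73,0,2.66],"dr":[0.73,1.13,-2.82],"jaw":1},
    {"offset":[-1.73,0,2.66],"dr":[0.73,1.13,-2.82],"jaw":1},
    {"offset":[-1.73,0,2.66],"dr":[0.73,1.13,-2.82],"jaw":1},
    {"offset":[-1.73,0,2.66],"dr":[0.73,1.13,-2.82],"jaw":1},
    {"offset":[-1.73,0,2.66],"dr":[0.73,1.13,-2.82],"jaw":1}
  ]
}}

```text
t: 2.33
tool_pos: [455.6, -277.2, 37.3]
ee_rot: [-3.138, -0.522, -1.511]
ft_force: [-1.0, -0.1, 0.2]
gripper_width: 85.4
```

```bash
python3 - <<'E'
from go import *
p,R=liftpose(LIFT,np.radians(30),8,7.5);show(p,R)
im,d=read_camera('scene');im2,d2=read_camera('top')
a=cv2.resize(im[165:245,310:410],(500,400),interpolation=3);b=cv2.resize(im2[190:270,300:360],(300,400),interpolation=3)
cv2.imwrite('pics/g1.png',np.hstack([a,b])[:,:,::-1])
E
```

```text
t 2.3333 tcp [ 455.562 -277.248   37.268] F [-0.97  -0.095  0.246] w 85.4251784510425 -> [ 455.894 -275.338   14.428]
offset [-0.521 -0.015  0.754] dr [ 0.016  0.02  -0.092]
```

View pics/g1.png

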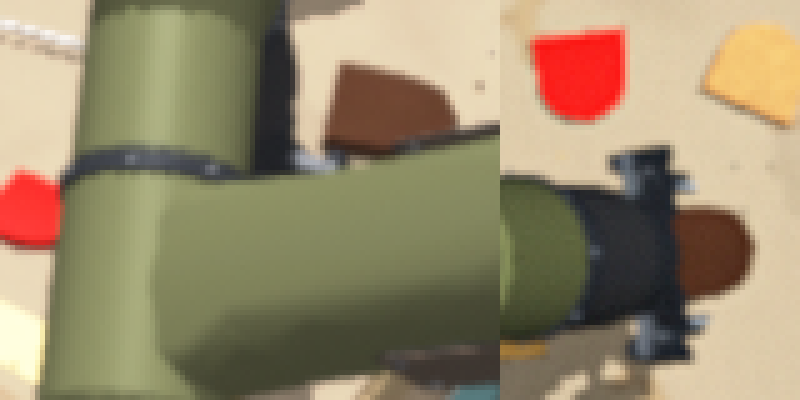

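Call:
{"method": "send_rows", "body": {
  "plan": [
    {"offset":[-0.2,0,0.25],"dr":[0,0,-0.09],"jaw":1},
    {"offset":[-0.4,0,0.5],"dr":[0,0,-0.09],"jaw":1},
    {"offset":[-0.52,0,0.75],"dr":[0,0,-0.09],"jaw":1},
    {"offset":[-0.52,0,0.75],"dr":[0,0,-0.09],"jaw":1},
    {"offset":[-0.52,0,0.75],"dr":[0,0,-0.09],"jaw":1},
    {"offset":[-0.52,0,0.75],"dr":[0,0,-0.09],"jaw":1},
    {"offset":[-0.52,0,0.75],"dr":[0,0,-0.09],"jaw":1},
    {"offset":[-0.52,0,0.75],"dr":[0,0,-0.09],"jaw":1}
  ]
}}

```text
t: 3.1
tool_pos: [454.4, -275.1, 12.6]
ee_rot: [3.137, -0.522, -1.499]
ft_force: [0.1, -0.5, -0.7]
gripper_width: 85.1
```

Call:
{"method": "send_rows", "body": {
  "plan": [
    {"offset":[-0.02,0,0.03],"dr":[0,0,0],"jaw":1},
    {"offset":[-0.03,0,0.05],"dr":[0,0,0],"jaw":1},
    {"offset":[-0.05,0,0.08],"dr":[0,0,0],"jaw":1},
    {"offset":[-0.06,0,0.1],"dr":[0,0,0],"jaw":1},
    {"offset":[-0.08,0,0.14],"dr":[0,0,0],"jaw":1},
    {"offset":[-0.08,0,0.14],"dr":[0,0,0],"jaw":1},
    {"offset":[-0.08,0,0.14],"dr":[0,0,0],"jaw":1},
    {"offset":[-0.08,0,0.14],"dr":[0,0,0],"jaw":1}
  ]
}}

```text
t: 3.77
tool_pos: [454.1, -275.2, 8.2]
ee_rot: [3.136, -0.522, -1.499]
ft_force: [0.6, -0.4, -0.3]
gripper_width: 85.6
```

Call:
{"method": "send_rows", "body": {
  "plan": [
    {"offset":[0,0,0],"dr":[0,0,0],"jaw":0.88},
    {"offset":[0,0,0],"dr":[0,0,0],"jaw":0.85},
    {"offset":[0,0,0],"dr":[0,0,0],"jaw":0.8},
    {"offset":[0,0,0],"dr":[0,0,0],"jaw":0.75},
    {"offset":[0,0,0],"dr":[0,0,0],"jaw":0.7},
    {"offset":[0,0,0],"dr":[0,0,0],"jaw":0.6},
    {"offset":[0,0,0],"dr":[0,0,0],"jaw":0.6},
    {"offset":[0,0,0],"dr":[0,0,0],"jaw":0.6}
  ],
  "force": 40
}}

```text
t: 4.43
tool_pos: [454.8, -275.1, 8.9]
ee_rot: [3.138, -0.522, -1.499]
ft_force: [-0.2, 3.1, 5.7]
gripper_width: 64.8
```

Call:
{"method": "send_rows", "body": {
  "plan": [
    {"offset":[0.1,0,-0.17],"dr":[0,0,0],"jaw":0.6},
    {"offset":[0.3,0,-0.52],"dr":[0,0,0],"jaw":0.6},
    {"offset":[0.7,0,-1.21],"dr":[0,0,0],"jaw":0.6},
    {"offset":[1.2,0,-2.08],"dr":[0,0,0],"jaw":0.6},
    {"offset":[1.8,0,-3.12],"dr":[0,0,0],"jaw":0.6},
    {"offset":[2.4,0,-4.16],"dr":[0,0,0],"jaw":0.6},
    {"offset":[3,0,-5.2],"dr":[0,0,0],"jaw":0.6},
    {"offset":[3,0,-5.2],"dr":[0,0,0],"jaw":0.6}
  ]
}}

```text
t: 5.1
tool_pos: [457.1, -275.5, 165.7]
ee_rot: [-3.136, -0.523, -1.504]
ft_force: [0.0, 0.8, 1.0]
gripper_width: 64.6
```

```bash
python3 - <<'E'
from go import *
s=sense();print(s['tool_pos'],s['ft_force'],s['gripper_width'],s['ee_rot'])
im,d=read_camera('scene');im2,d2=read_camera('top');np.savez('pics/g2.npz',d=d,d2=d2,im=im,im2=im2)
a=cv2.resize(im[130:230,290:400],(440,400),interpolation=3);b=cv2.resize(im2[190:270,290:360],(350,400),interpolation=3)
cv2.imwrite('pics/g2.png',np.hstack([a,b])[:,:,::-1])
E
```

```text
[ 457.056 -275.486  165.716] [0.038 0.793 0.961] 64.59378534277701 [-3.136 -0.523 -1.504]
```

View pics/g2.png

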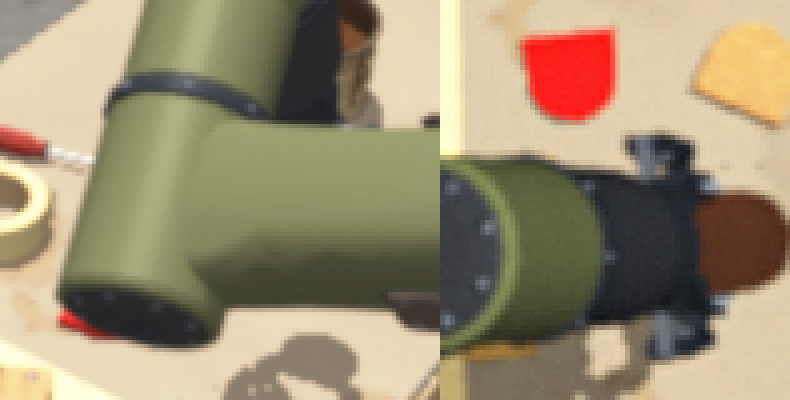

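```bash
python3 - <<'E'
from go import *
s=sense();f=np.load('pics/g2.npz');im=f['im2'].astype(int);d=f['d2']
m=np.zeros((420,560),bool);m[226:250,341:362]=1
m&=(im[...,0]-im[...,2]>25)&(im.sum(2)<300)
P=pts('top',m,d);P=P[(P[:,2]>100)&(P[:,2]<200)];print(len(P),P.min(0),P.max(0),np.median(P,0))
A=np.c_[P[:,:2]-P[:,:2].mean(0),np.ones(len(P))];c,r,_,_=np.linalg.lstsq(A,P[:,2],rcond=None);print('slope deg',np.degrees(c[:2]),c[2],np.sqrt(r/len(P)))
# in gripper heading frame relative to tcp
R0=Ro.from_euler('xyz',s['ee_rot']);h=-R0.as_matrix()[:2,0];h/=np.linalg.norm(h);yaw=np.arctan2(h[1],h[0]);print('yaw',yaw)
q=(P-s['tool_pos']);lx=q[:,:2]@h;ly=q[:,:2]@[-h[1],h[0]];print('lx',lx.min(),lx.max(),'ly',ly.min(),ly.max(),'z',np.median(q[:,2]))
for a in range(-55,-15,4):
    k=(lx>a)&(lx<a+4); 
    if k.sum()>1:print(a,k.sum(),ly[k].min(),ly[k].max(),np.median(q[k,2]))
E
```

```text
306 [ 425.062 -322.254  153.423] [ 486.285 -263.434  171.731] [ 456.947 -291.045  163.589]
slope deg [ 1.173 -0.153] 163.6419960440588 [2.443]
yaw 1.6408839818022491
lx -47.222052823981265 10.734271666803652 ly -31.15465673248964 30.19707675321689 z 3.9415417066971514
-51 2 -7.5061910215086876 -4.33356629766422 3.6979220322773756
-47 9 -14.267673678223005 8.484942409444157 2.0247190319775257
-43 15 -17.64312278565262 17.735090596963722 3.525116757367101
-39 19 -24.482648373486654 20.645452309101408 3.870272672170728
-35 21 -28.121599899367972 23.521769267607898 4.18140878019878
-31 21 -28.39553049786953 23.238734229388644 4.393953361781996
-27 23 -28.94412656138164 26.14107297741358 4.82727753585317
-23 25 -29.125911806921046 28.726385788835973 4.723230664507497
-19 25 -29.738939277962768 28.455315867255692 4.641923092817109
```

```bash
cat >> go.py <<'E'
def place(y,z,x=0,lean=30):
    p=fixpt(x,y,0);p[2]=z;show(p,Rlean(FIX[2]+np.pi/2,np.radians(lean)))
E
python3 -c "
from go import *
place(196,250)"
```

```text
t 5.2 tcp [ 455.082 -275.222  159.648] F [-0.125 -0.197 -2.033] w 64.41530837389264 -> [469.746 201.511 250.   ]
offset [-14.669  -1.892 -12.581] dr [ 2.659  0.039 -4.578]
```

Call:
{"method": "send_rows", "body": {
  "plan": [
    {"offset":[0.9,0,-1.5],"dr":[0,0,0],"jaw":0.6},
    {"offset":[1.5,0,-3.1],"dr":[0.2,0,-0.4],"jaw":0.6},
    {"offset":[0.3,-0.3,-4.4],"dr":[0.5,0,-0.8],"jaw":0.6},
    {"offset":[-1,-0.4,-5.3],"dr":[0.8,0,-1.3],"jaw":0.6},
    {"offset":[-2.4,-0.6,-6.1],"dr":[1,0,-1.8],"jaw":0.6},
    {"offset":[-3.8,-0.7,-6.8],"dr":[1.2,0,-2.2],"jaw":0.6},
    {"offset":[-5.1,-0.9,-7.5],"dr":[1.4,0,-2.6],"jaw":0.6},
    {"offset":[-6.4,-1,-8.2],"dr":[1.6,0,-3],"jaw":0.6}
  ]
}}

```text
t: 5.87
tool_pos: [462.7, -31.6, 254.8]
ee_rot: [3.123, -0.518, -1.194]
ft_force: [1.2, -0.4, 0.4]
gripper_width: 64.1
```

```bash
python3 -c "
from go import *
place(196,250)"
```

```text
t 5.8667 tcp [462.71  -31.649 254.834] F [ 1.151 -0.383  0.418] w 64.05843671411974 -> [469.746 201.511 250.   ]
offset [-7.537 -3.622 -4.144] dr [ 1.086  0.073 -1.528]
```

Call:
{"method": "send_rows", "body": {
  "plan": [
    {"offset":[-1,-0.5,-0.6],"dr":[0.2,0,-0.2],"jaw":0.6},
    {"offset":[-2.3,-1.1,-1.3],"dr":[0.4,0,-0.5],"jaw":0.6},
    {"offset":[-3.6,-1.7,-2],"dr":[0.6,0,-0.8],"jaw":0.6},
    {"offset":[-4.9,-2.3,-2.7],"dr":[0.8,0,-1],"jaw":0.6},
    {"offset":[-6.2,-2.9,-3.4],"dr":[0.9,0.1,-1.3],"jaw":0.6},
    {"offset":[-7.1,-3.4,-3.9],"dr":[1.1,0.1,-1.5],"jaw":0.6},
    {"offset":[-7.54,-3.62,-4.14],"dr":[1.1,0.1,-1.53],"jaw":0.6},
    {"offset":[-7.54,-3.62,-4.14],"dr":[1.1,0.1,-1.53],"jaw":0.6}
  ]
}}

```text
t: 6.53
tool_pos: [470.5, 201.8, 249.1]
ee_rot: [3.14, -0.528, -1.038]
ft_force: [0.2, 0.4, 0.1]
gripper_width: 64.7
```

```bash
python3 - <<'E'
from go import *
place(146,90)
s=sense()
im,d=read_camera('scene');im2,d2=read_camera('top')
# held lift via top depth
W=world('top',np.argwhere(np.ones((420,560)))[:,::-1],d2.ravel());c=im2.reshape(-1,3).astype(int)
R0=Ro.from_euler('xyz',s['ee_rot']);h=-R0.as_matrix()[:2,0];h/=np.linalg.norm(h)
q=W-s['tool_pos'];lx=q[:,:2]@h;ly=q[:,:2]@[-h[1],h[0]]
k=(c[:,0]-c[:,2]>25)&(c.sum(1)<300)&(abs(q[:,2])<25)&(lx>-60)&(lx<-12)&(abs(ly)<40)
lx,ly,z=lx[k],ly[k],q[k,2];print(k.sum(),lx.min(),ly.min(),ly.max())
A=np.c_[lx+25,ly,np.ones(len(lx))];b=np.linalg.lstsq(A,z,rcond=None)[0];print('slopes deg',np.degrees(b[:2]),'z at lx=-25',b[2])
a=cv2.resize(im[180:300,190:310],(500,500),interpolation=3);b=cv2.resize(im2[170:250,190:240],(300,500),interpolation=3)
cv2.imwrite('pics/g3.png',np.hstack([a,b])[:,:,::-1])
E
```

```text
t 6.5333 tcp [470.511 201.834 249.111] F [0.209 0.355 0.105] w 64.65236521328305 -> [495.066 158.396  90.   ]
offset [-1.484  0.027  6.503] dr [ 0.006 -0.053  0.019]
223 -50.362956903581704 -31.505707182750317 31.108671275088316
slopes deg [ 0.208 -0.522] z at lx=-25 2.483137554485593
```

View pics/g3.png

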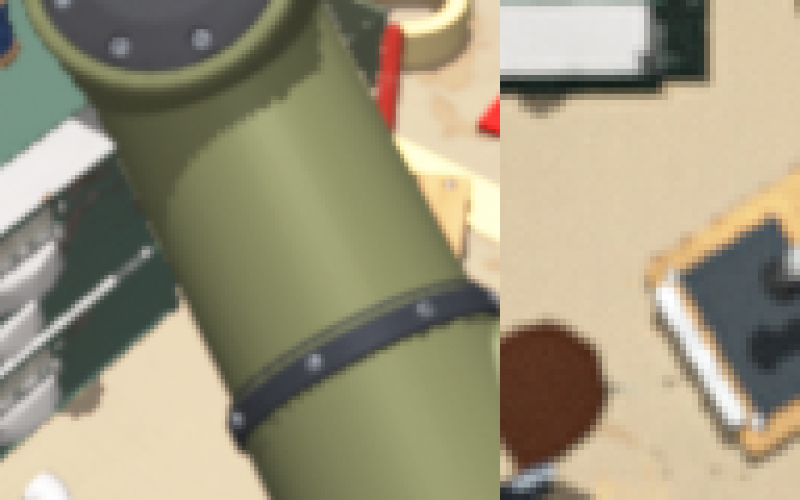

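Call:
{"method": "send_rows", "body": {
  "plan": [
    {"offset":[-0.3,0,1.2],"dr":[0,0,0],"jaw":0.6},
    {"offset":[-0.6,0,2.6],"dr":[0,0,0],"jaw":0.6},
    {"offset":[-0.9,0,4],"dr":[0,0,0],"jaw":0.6},
    {"offset":[-1.2,0,5.3],"dr":[0,0,0],"jaw":0.6},
    {"offset":[-1.4,0,6.2],"dr":[0,0,0],"jaw":0.6},
    {"offset":[-1.48,0,6.5],"dr":[0,-0.05,0],"jaw":0.6},
    {"offset":[-1.48,0,6.5],"dr":[0,-0.05,0],"jaw":0.6},
    {"offset":[-1.48,0,6.5],"dr":[0,-0.05,0],"jaw":0.6}
  ]
}}

```text
t: 7.3
tool_pos: [497.0, 156.9, 93.7]
ee_rot: [-3.137, -0.523, -1.045]
ft_force: [1.0, 1.0, 0.3]
gripper_width: 64.6
```

```bash
python3 -c "
from go import *
place(92,60);place(86.3,45)"
```

```text
t 7.3 tcp [497.015 156.927  93.729] F [0.998 1.01  0.297] w 64.55651532628936 -> [522.412 111.832  60.   ]
offset [1.12  0.039 2.202] dr [-0.031  0.012 -0.047]
t 7.3 tcp [497.015 156.927  93.729] F [0.998 1.01  0.297] w 64.55651532628936 -> [525.298 106.917  45.   ]
offset [1.019 0.041 2.836] dr [-0.031  0.012 -0.047]
```

Call:
{"method": "send_rows", "body": {
  "plan": [
    {"offset":[0.2,0,0.4],"dr":[0,0,0],"jaw":0.6},
    {"offset":[0.5,0,0.9],"dr":[0,0,0],"jaw":0.6},
    {"offset":[0.7,0,1.4],"dr":[0,0,0],"jaw":0.6},
    {"offset":[0.9,0.02,1.8],"dr":[0,0,0],"jaw":0.6},
    {"offset":[1.12,0.04,2.2],"dr":[-0.03,0,-0.04],"jaw":0.6},
    {"offset":[1.12,0.04,2.2],"dr":[-0.03,0,-0.04],"jaw":0.6},
    {"offset":[1.02,0.04,2.84],"dr":[-0.03,0,-0.04],"jaw":0.6},
    {"offset":[1.02,0.04,2.84],"dr":[-0.03,0,-0.04],"jaw":0.6}
  ]
}}

```text
t: 7.97
tool_pos: [524.3, 105.9, 41.8]
ee_rot: [3.138, -0.522, -1.039]
ft_force: [-0.5, 0.4, -0.7]
gripper_width: 64.7
```

```bash
python3 - <<'E'
from go import *
place(86.3,32)
im,d=read_camera('scene');im2,d2=read_camera('top')
a=cv2.resize(im[170:310,200:330],(464,500),interpolation=3);b=cv2.resize(im2[180:250,200:250],(336,470),interpolation=3)
b=cv2.copyMakeBorder(b,0,30,0,0,0)
cv2.imwrite('pics/g4.png',np.hstack([a,b])[:,:,::-1])
E
```

```text
t 7.9667 tcp [524.319 105.939  41.849] F [-0.53   0.385 -0.721] w 64.69606439528681 -> [525.298 106.917  32.   ]
offset [-0.209 -0.055  0.334] dr [0.039 0.015 0.01 ]
```

View pics/g4.png

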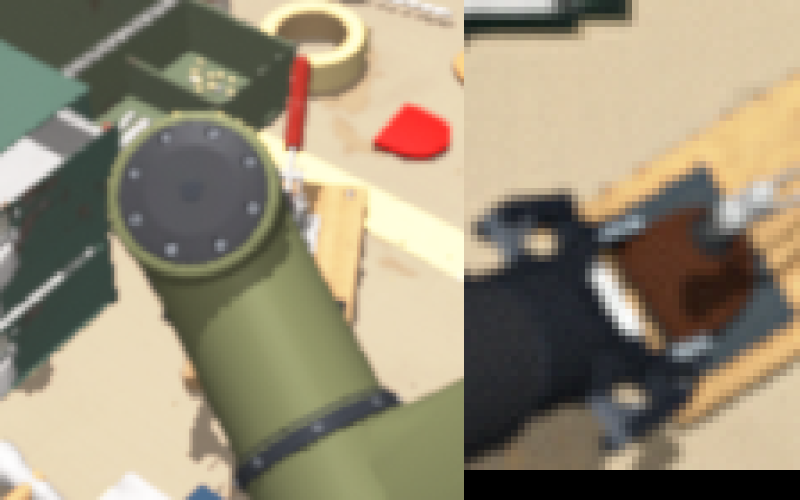

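Call:
{"method": "send_rows", "body": {
  "plan": [
    {"offset":[-0.03,-0.02,0.04],"dr":[0,0,0],"jaw":0.6},
    {"offset":[-0.06,-0.03,0.09],"dr":[0,0,0],"jaw":0.6},
    {"offset":[-0.1,-0.05,0.13],"dr":[0,0,0],"jaw":0.6},
    {"offset":[-0.12,-0.05,0.18],"dr":[0,0,0],"jaw":0.6},
    {"offset":[-0.15,-0.05,0.22],"dr":[0,0,0],"jaw":0.6},
    {"offset":[-0.17,-0.05,0.26],"dr":[0,0,0],"jaw":0.6},
    {"offset":[-0.17,-0.05,0.26],"dr":[0,0,0],"jaw":0.6},
    {"offset":[-0.17,-0.05,0.26],"dr":[0,0,0],"jaw":0.6}
  ]
}}

```text
t: 8.73
tool_pos: [525.7, 108.1, 35.7]
ee_rot: [3.14, -0.522, -1.039]
ft_force: [0.4, 0.2, -0.9]
gripper_width: 64.4
```

Call:
{"method": "send_rows", "body": {
  "plan": [
    {"offset":[-0.01,0,0.017],"dr":[0,0,0],"jaw":0.6},
    {"offset":[-0.02,0,0.035],"dr":[0,0,0],"jaw":0.6},
    {"offset":[-0.03,0,0.05],"dr":[0,0,0],"jaw":0.6},
    {"offset":[-0.04,0,0.07],"dr":[0,0,0],"jaw":0.6},
    {"offset":[-0.05,0,0.085],"dr":[0,0,0],"jaw":0.6},
    {"offset":[-0.05,0,0.085],"dr":[0,0,0],"jaw":0.6},
    {"offset":[-0.05,0,0.085],"dr":[0,0,0],"jaw":0.6},
    {"offset":[-0.05,0,0.085],"dr":[0,0,0],"jaw":0.6}
  ]
}}

```text
t: 9.4
tool_pos: [525.7, 108.1, 33.3]
ee_rot: [3.14, -0.522, -1.039]
ft_force: [-0.5, -0.7, 0.3]
gripper_width: 64.5
```

Call:
{"method": "send_rows", "body": {
  "plan": [
    {"offset":[-0.01,0,0.017],"dr":[0,0,0],"jaw":0.6},
    {"offset":[-0.02,0,0.035],"dr":[0,0,0],"jaw":0.6},
    {"offset":[-0.02,0,0.035],"dr":[0,0,0],"jaw":0.6},
    {"offset":[-0.03,0,0.05],"dr":[0,0,0],"jaw":0.6},
    {"offset":[-0.03,0,0.05],"dr":[0,0,0],"jaw":0.6},
    {"offset":[-0.03,0,0.05],"dr":[0,0,0],"jaw":0.6},
    {"offset":[-0.03,0,0.05],"dr":[0,0,0],"jaw":0.6},
    {"offset":[-0.03,0,0.05],"dr":[0,0,0],"jaw":0.6}
  ]
}}

```text
t: 10.07
tool_pos: [525.9, 108.1, 33.0]
ee_rot: [3.141, -0.523, -1.039]
ft_force: [-4.9, 1.4, 7.3]
gripper_width: 64.7
```

Call:
{"method": "send_rows", "body": {
  "plan": [
    {"offset":[0,0,0],"dr":[0,0,0],"jaw":0.8},
    {"offset":[0,0,0],"dr":[0,0,0],"jaw":0.85},
    {"offset":[0,0,0],"dr":[0,0,0],"jaw":0.9},
    {"offset":[0,0,0],"dr":[0,0,0],"jaw":1},
    {"offset":[0,0,0],"dr":[0,0,0],"jaw":1},
    {"offset":[0,0,0],"dr":[0,0,0],"jaw":1},
    {"offset":[0,0,0],"dr":[0,0,0],"jaw":1},
    {"offset":[0,0,0],"dr":[0,0,0],"jaw":1}
  ]
}}

```text
t: 10.73
tool_pos: [525.7, 108.1, 31.8]
ee_rot: [3.14, -0.522, -1.039]
ft_force: [0.6, 0.3, 0.4]
gripper_width: 85.7
```

```bash
python3 - <<'E'
from go import *
place(87,33)
im2,d2=read_camera('top')
b=cv2.resize(im2[185:245,205:255],(500,600),interpolation=3)
cv2.imwrite('pics/g5.png',b[:,:,::-1])
E
```

```text
t 10.7333 tcp [525.701 108.12   31.775] F [0.642 0.256 0.408] w 85.66921859965181 -> [524.944 107.52   33.   ]
offset [ 0.029  0.038 -0.04 ] dr [0.01  0.014 0.008]
```

View pics/g5.png

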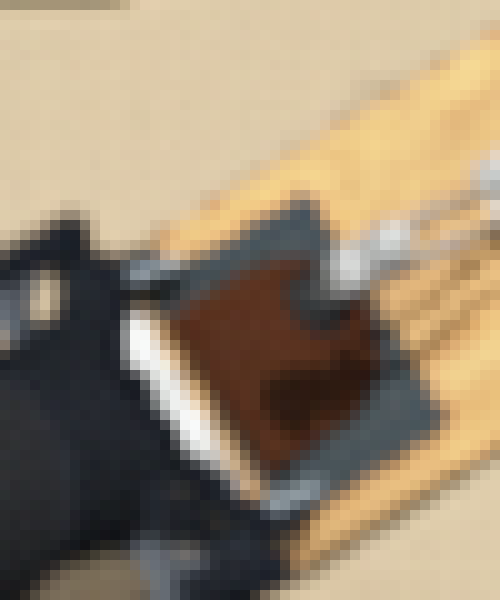

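Call:
{"method": "send_rows", "body": {
  "plan": [
    {"offset":[0,0,-0.3],"dr":[0,0,0],"jaw":1},
    {"offset":[0,0,-0.8],"dr":[0,0,0],"jaw":1},
    {"offset":[0,0,-1.6],"dr":[0,0,0],"jaw":1},
    {"offset":[0,0,-2.8],"dr":[0,0,0],"jaw":1},
    {"offset":[0,0,-4.2],"dr":[0,0,0],"jaw":1},
    {"offset":[0,0,-5.6],"dr":[0,0,0],"jaw":0.5},
    {"offset":[0,0,-6.8],"dr":[0,0,0],"jaw":0},
    {"offset":[0,0,-7],"dr":[0,0,0],"jaw":0}
  ]
}}

```text
t: 11.45
tool_pos: [482.3, 186.6, 189.7]
ee_rot: [-3.133, -0.52, -1.041]
ft_force: [0.7, -0.3, 0.8]
gripper_width: 51.4
```

```bash
python3 - <<'E'
from go import *
place(120,285,lean=0)
im,d2=read_camera('top')
v,u=np.mgrid[:420,:560];W=world('top',np.c_[u.ravel(),v.ravel()],d2.ravel());c=im.reshape(-1,3).astype(int)
F=(W-[FIX[0],FIX[1],-1]);co,s=np.cos(FIX[2]),np.sin(FIX[2]);F=np.c_[co*F[:,0]+s*F[:,1],-s*F[:,0]+co*F[:,1],F[:,2]]
near=(abs(F[:,0])<60)&(abs(F[:,1]-75)<60)
k=near&(c[:,0]-c[:,2]>30)&(c.sum(1)<260)&(abs(F[:,2]-34)<8)
pad=near&(c.max(1)<110)&(abs(F[:,2]-27)<10)|k
print('lift',k.sum(),F[k].min(0),F[k].max(0),np.median(F[k],0));r=cv2.minAreaRect(F[k][:,:2].astype(np.float32));print(r)
print('pad+lift',F[pad].min(0),F[pad].max(0));print(cv2.minAreaRect(F[pad][:,:2].astype(np.float32)))
# stop plate & lever points
st=near&(abs(F[:,2]-43)<6)&(c.min(1)>150);print('stop',st.sum(),F[st].min(0),F[st].max(0),np.median(F[st],0))
l=(abs(F[:,0])<9)&(F[:,1]>-35)&(F[:,1]<60)&(F[:,2]>90);l=F[l];th=[np.median(l[abs(l[:,1]-y)<5],0) for y in(25,35)];print(th)
E
```

```text
t 11.45 tcp [482.257 186.588 189.673] F [ 0.699 -0.316  0.752] w 51.39679515196219 -> [508.232 135.976 285.   ]
offset [ 3.867  0.108 -2.18 ] dr [-0.09  -5.963  0.009]
lift 197 [-30.057  40.452  29.054] [ 34.365 101.366  41.916] [ 2.787 80.747 35.7  ]
((2.8450279235839844, 70.96244812011719), (64.23847198486328, 60.70379638671875), 1.8158035278320312)
pad+lift [-48.007  35.849  20.146] [ 47.108 101.829  41.916]
((-0.5264396667480469, 69.39497375488281), (94.48792266845703, 66.08843231201172), 1.4445912837982178)
stop 68 [-44.682 109.92   37.916] [ 42.959 120.125  48.827] [ -1.312 114.966  44.493]
[array([ -2.329,  25.152, 158.212]), array([ -1.948,  35.386, 154.285])]
```

Call:
{"method": "send_rows", "body": {
  "plan": [
    {"offset":[0.6,0,-1],"dr":[0,-0.8,0],"jaw":0},
    {"offset":[1.3,0,-1.8],"dr":[0,-1.8,0],"jaw":0},
    {"offset":[2.2,0,-2.2],"dr":[0,-3,0],"jaw":0},
    {"offset":[3.2,0,-2.2],"dr":[0,-4.2,0],"jaw":0},
    {"offset":[3.87,0.1,-2.18],"dr":[-0.09,-5.4,0],"jaw":0},
    {"offset":[3.87,0.1,-2.18],"dr":[-0.09,-5.96,0],"jaw":0},
    {"offset":[3.87,0.1,-2.18],"dr":[-0.09,-5.96,0],"jaw":0},
    {"offset":[3.87,0.1,-2.18],"dr":[-0.09,-5.96,0],"jaw":0}
  ]
}}

```text
t: 12.17
tool_pos: [508.5, 132.4, 278.4]
ee_rot: [3.132, -0.003, -1.044]
ft_force: [-0.2, 0.4, -0.1]
gripper_width: -0.0
```

```bash
python3 -c "
from go import *
place(-4,285,lean=0);place(-4,150,lean=0)"
```

```text
t 12.1667 tcp [508.49  132.363 278.399] F [-0.245  0.363 -0.062] w -0.03982875435586882 -> [571.026  29.051 285.   ]
offset [ 4.831 -0.083 -0.253] dr [ 0.108 -0.029 -0.051]
t 12.1667 tcp [508.49  132.363 278.399] F [-0.245  0.363 -0.062] w -0.03982875435586882 -> [571.026  29.051 150.   ]
offset [ 4.817 -0.134  5.147] dr [ 0.108 -0.029 -0.051]
```

Call:
{"method": "send_rows", "body": {
  "plan": [
    {"offset":[1.2,0,-0.2],"dr":[0,0,0],"jaw":0},
    {"offset":[2.5,0,-0.2],"dr":[0,0,0],"jaw":0},
    {"offset":[3.8,0,-0.2],"dr":[0.1,0,-0.05],"jaw":0},
    {"offset":[4.82,-0.1,0],"dr":[0.1,0,-0.05],"jaw":0},
    {"offset":[4.82,-0.1,1],"dr":[0.1,0,-0.05],"jaw":0},
    {"offset":[4.82,-0.1,2.3],"dr":[0.1,0,-0.05],"jaw":0},
    {"offset":[4.82,-0.1,3.6],"dr":[0.1,0,-0.05],"jaw":0},
    {"offset":[4.82,-0.1,4.4],"dr":[0.1,0,-0.05],"jaw":0}
  ]
}}

```text
t: 12.83
tool_pos: [568.4, 30.6, 163.8]
ee_rot: [3.135, -0.001, -1.035]
ft_force: [-0.5, 0.6, -0.6]
gripper_width: -0.1
```

```bash
python3 - <<'E'
from go import *
for th in (.82,.7,.6,.5,.4,.3,.2,.1,.0,-.05):
    c,s=np.cos(th),np.sin(th);r=70
    y=-44+r*c-10.5*s; z=61+r*s+10.5*c+11*np.sin(max(th,0))*0.9-1+8
    print(th,round(y,1),round(z,1),end=': ');
    st=sense();R0=Ro.from_euler('xyz',st['ee_rot']);p=fixpt(0,y,0);p[2]=z;print(R0.inv().apply(p-st['tool_pos'])/25)
print(st['tool_pos'],st['ee_rot'],st['ft_force'])
E
```

```text
0.82 -3.9 133.6: [ 0.104 -0.065  1.207]
0.7 2.8 127.5: [-0.164 -0.068  1.449]
0.6 7.8 121.8: [-0.367 -0.07   1.678]
0.5 12.4 115.5: [-0.55  -0.073  1.928]
0.4 16.4 108.8: [-0.71  -0.075  2.197]
0.3 19.8 101.6: [-0.845 -0.078  2.483]
0.2 22.5 94.2: [-0.956 -0.08   2.782]
0.1 24.6 86.4: [-1.039 -0.082  3.091]
0.0 26.0 78.5: [-1.096 -0.085  3.408]
-0.05 26.4 75.0: [-1.113 -0.085  3.549]
[568.399  30.644 163.751] [ 3.135 -0.001 -1.035] [-0.511  0.586 -0.596]
```

Call:
{"method": "send_rows", "body": {
  "plan": [
    {"offset":[0.1,-0.06,0.5],"dr":[0,0,0],"jaw":0},
    {"offset":[0.1,-0.06,1],"dr":[0,0,0],"jaw":0},
    {"offset":[0.1,-0.06,1.2],"dr":[0,0,0],"jaw":0},
    {"offset":[-0.03,-0.06,1.33],"dr":[0,0,0],"jaw":0},
    {"offset":[-0.16,-0.07,1.45],"dr":[0,0,0],"jaw":0},
    {"offset":[-0.27,-0.07,1.56],"dr":[0,0,0],"jaw":0},
    {"offset":[-0.37,-0.07,1.68],"dr":[0,0,0],"jaw":0},
    {"offset":[-0.37,-0.07,1.68],"dr":[0,0,0],"jaw":0}
  ]
}}

```text
t: 13.5
tool_pos: [567.4, 39.4, 127.8]
ee_rot: [-3.14, -0.002, -1.037]
ft_force: [-0.8, -0.3, 3.6]
gripper_width: -0.1
```

```bash
python3 - <<'E'
from go import *
for th in (.6,.5,.4,.3,.2,.1,.0,-.05):
    c,s=np.cos(th),np.sin(th);r=70
    y=-44+r*c-10.5*s; z=61+r*s+10.5*c+11*np.sin(max(th,0))*0.9-1+8
    st=sense();R0=Ro.from_euler('xyz',st['ee_rot']);p=fixpt(0,y,0);p[2]=z;print(th,R0.inv().apply(p-st['tool_pos'])/25)
print(st['tool_pos'],st['ft_force'])
im,d=read_camera('scene');im2,d2=read_camera('top')
a=cv2.resize(im[150:300,220:340],(400,500),interpolation=3);b=cv2.resize(im2[170:250,200:264],(400,500),interpolation=3)
cv2.imwrite('pics/p1.png',np.hstack([a,b])[:,:,::-1])
E
```

```text
0.6 [-0.045  0.083  0.241]
0.5 [-0.228  0.083  0.491]
0.4 [-0.388  0.083  0.76 ]
0.3 [-0.524  0.083  1.046]
0.2 [-0.635  0.083  1.344]
0.1 [-0.719  0.083  1.654]
0.0 [-0.775  0.083  1.971]
-0.05 [-0.793  0.083  2.111]
[567.375  39.353 127.813] [-0.791 -0.288  3.618]
```

View pics/p1.png

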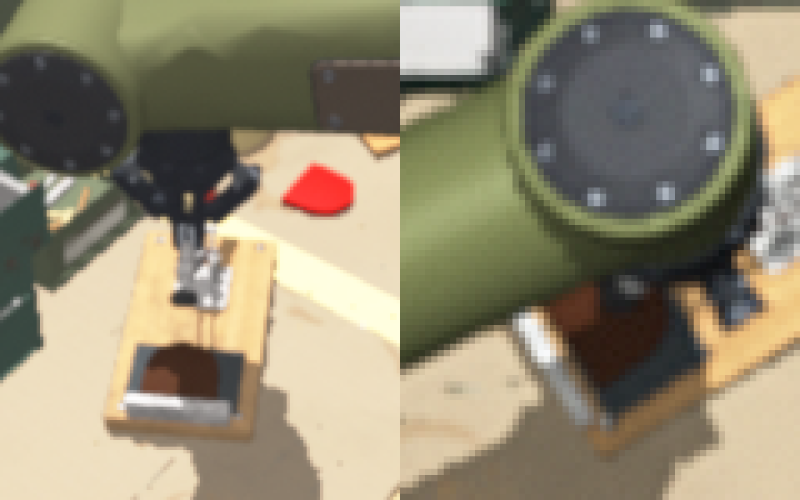

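Call:
{"method": "send_rows", "body": {
  "plan": [
    {"offset":[-0.1,0.08,0.3],"dr":[0,0,0],"jaw":0},
    {"offset":[-0.23,0.08,0.49],"dr":[0,0,0],"jaw":0},
    {"offset":[-0.31,0.08,0.63],"dr":[0,0,0],"jaw":0},
    {"offset":[-0.39,0.08,0.76],"dr":[0,0,0],"jaw":0},
    {"offset":[-0.46,0.08,0.9],"dr":[0,0,0],"jaw":0},
    {"offset":[-0.52,0.08,1.05],"dr":[0,0,0],"jaw":0},
    {"offset":[-0.58,0.08,1.2],"dr":[0,0,0],"jaw":0},
    {"offset":[-0.64,0.08,1.34],"dr":[0,0,0],"jaw":0}
  ]
}}

```text
t: 14.27
tool_pos: [558.1, 52.3, 94.1]
ee_rot: [-3.139, -0.002, -1.037]
ft_force: [1.8, 1.2, 3.6]
gripper_width: 0.4
```

```bash
python3 - <<'E'
from go import *
for th in (.2,.1,.0,-.05):
    c,s=np.cos(th),np.sin(th);r=70
    y=-44+r*c-10.5*s; z=61+r*s+10.5*c+11*np.sin(max(th,0))*0.9-1+8
    st=sense();R0=Ro.from_euler('xyz',st['ee_rot']);p=fixpt(0,y,0);p[2]=z;print(th,R0.inv().apply(p-st['tool_pos'])/25)
print(st['tool_pos'],st['ft_force'])
E
```

```text
0.2 [ 0.002  0.027 -0.004]
0.1 [-0.082  0.027  0.305]
0.0 [-0.139  0.028  0.622]
-0.05 [-0.157  0.028  0.762]
[558.149  52.293  94.056] [1.826 1.239 3.632]
```

Call:
{"method": "send_rows", "body": {
  "plan": [
    {"offset":[-0.04,0.02,0.12],"dr":[0,0,0],"jaw":0},
    {"offset":[-0.07,0.02,0.24],"dr":[0,0,0],"jaw":0},
    {"offset":[-0.09,0.02,0.34],"dr":[0,0,0],"jaw":0},
    {"offset":[-0.11,0.02,0.44],"dr":[0,0,0],"jaw":0},
    {"offset":[-0.13,0.02,0.52],"dr":[0,0,0],"jaw":0},
    {"offset":[-0.14,0.02,0.58],"dr":[0,0,0],"jaw":0},
    {"offset":[-0.14,0.02,0.6],"dr":[0,0,0],"jaw":0},
    {"offset":[-0.14,0.02,0.6],"dr":[0,0,0],"jaw":0}
  ]
}}

```text
t: 14.93
tool_pos: [555.3, 54.0, 79.0]
ee_rot: [3.141, -0.002, -1.037]
ft_force: [0.6, 1.1, 4.4]
gripper_width: -0.0
```

Call:
{"method": "send_rows", "body": {
  "plan": [
    {"offset":[0,0,0.03],"dr":[0,0,0],"jaw":0},
    {"offset":[0,0,0.06],"dr":[0,0,0],"jaw":0},
    {"offset":[0,0,0.09],"dr":[0,0,0],"jaw":0},
    {"offset":[0,0,0.12],"dr":[0,0,0],"jaw":0},
    {"offset":[0,0,0.12],"dr":[0,0,0],"jaw":0},
    {"offset":[0,0,0.12],"dr":[0,0,0],"jaw":0},
    {"offset":[0,0,0.12],"dr":[0,0,0],"jaw":0},
    {"offset":[0,0,0.12],"dr":[0,0,0],"jaw":0}
  ]
}}

```text
t: 15.6
tool_pos: [555.5, 54.0, 78.8]
ee_rot: [-3.141, -0.003, -1.037]
ft_force: [-7.8, 2.9, 18.2]
gripper_width: -0.2
```

Call:
{"method": "send_rows", "body": {
  "plan": [
    {"offset":[0,0,-0.15],"dr":[0,0,0],"jaw":0},
    {"offset":[0,0,-0.5],"dr":[0,0,0],"jaw":0},
    {"offset":[0,0,-1.2],"dr":[0,0,0],"jaw":0},
    {"offset":[0,0,-2.4],"dr":[0,0,0],"jaw":0},
    {"offset":[0,0,-3.8],"dr":[0,0,0],"jaw":0},
    {"offset":[0,0,-5.2],"dr":[0,0,0],"jaw":0},
    {"offset":[0,0,-6.6],"dr":[0,0,0],"jaw":0},
    {"offset":[0,0,-7],"dr":[0,0,0],"jaw":0}
  ]
}}

```text
t: 16.27
tool_pos: [556.2, 53.9, 256.8]
ee_rot: [-3.135, -0.005, -1.038]
ft_force: [0.0, 0.4, 1.6]
gripper_width: -0.2
```

```bash
python3 - <<'E'
from go import *
p=np.array([400.,-160,260.]);st=sense();show(p,Ro.from_euler('xyz',st['ee_rot']))
E
```

```text
t 16.2667 tcp [556.23   53.858 256.845] F [0.009 0.36  1.575] w -0.16853055546303886 -> [ 400. -160.  260.]
offset [ 4.193  9.728 -0.165] dr [0. 0. 0.]
```

Call:
{"method": "send_rows", "body": {
  "plan": [
    {"offset":[0,1.2,-0.3],"dr":[0,0,0],"jaw":0},
    {"offset":[0,2.6,-0.3],"dr":[0,0,0],"jaw":0},
    {"offset":[0.5,4,-0.3],"dr":[0,0,0],"jaw":0},
    {"offset":[1.3,5.4,-0.3],"dr":[0,0,0],"jaw":0},
    {"offset":[2.1,6.8,-0.2],"dr":[0,0,0],"jaw":0},
    {"offset":[3,8.1,-0.2],"dr":[0,0,0],"jaw":0},
    {"offset":[3.8,9.2,-0.2],"dr":[0,0,0],"jaw":0},
    {"offset":[4.2,9.7,-0.2],"dr":[0,0,0],"jaw":0}
  ]
}}

```text
t: 16.93
tool_pos: [397.6, -161.9, 256.0]
ee_rot: [3.141, -0.002, -1.039]
ft_force: [0.5, 0.6, 0.0]
gripper_width: -0.0
```

```bash
python3 - <<'E'
from go import *
st=sense();print(st['tool_pos'],st['ft_force'])
im,d=read_camera('scene');im2,d2=read_camera('top')
v,u=np.mgrid[:420,:560];co,s=np.cos(FIX[2]),np.sin(FIX[2])
for n,i,dd in(('top',im2,d2),('scene',im,d)):
    W=world(n,np.c_[u.ravel(),v.ravel()],dd.ravel());c=i.reshape(-1,3).astype(int);F=W-[FIX[0],FIX[1],-1];F=np.c_[co*F[:,0]+s*F[:,1],-s*F[:,0]+co*F[:,1],F[:,2]]
    k=(abs(F[:,0])<60)&(abs(F[:,1]-75)<60)&(c[:,0]-c[:,2]>25)&(c.sum(1)<270)&(abs(F[:,2]-34)<8)
    print(n,'lift',k.sum(),F[k].min(0),F[k].max(0),cv2.minAreaRect(F[k][:,:2].astype(np.float32)))
    l=(abs(F[:,0])<8)&(F[:,1]>-10)&(F[:,1]<55)&(F[:,2]>55)&(F[:,2]<110)&(dd.ravel()>0);q=F[l]
    if len(q)>5: print('bar slope,z',np.polyfit(q[:,1]-20,q[:,2],1))
a=cv2.resize(im[150:300,220:340],(400,500),interpolation=3);b=cv2.resize(im2[170:250,200:264],(400,500),interpolation=3)
cv2.imwrite('pics/f.png',np.hstack([a,b])[:,:,::-1])
E
```

```text
[ 397.612 -161.885  255.997] [0.469 0.582 0.021]
top lift 198 [-29.661  39.982  26.747] [ 35.04  102.307  41.942] ((2.329967498779297, 71.06131744384766), (61.930992126464844, 64.87734985351562), 88.93209838867188)
bar slope,z [ 0.019 70.223]
scene lift 217 [-30.324  42.133  32.344] [34.428 98.214 41.99 ] ((4.626483917236328, 72.45604705810547), (63.71641159057617, 56.152828216552734), 7.119771480560303)
bar slope,z [ 0.061 70.613]
```

View pics/f.png

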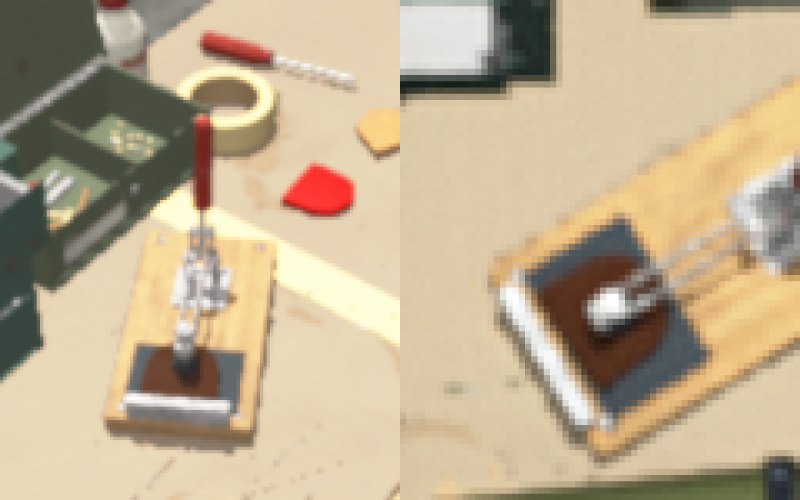

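The picture shows the clamp shut, with its foot on the lift (top view about (610,310)). The lift sits square on the pad with its straight edge toward the stop, and the arm is clear of everything.

```bash
python3 -c "
from rig import *
print(job_done())"
```

```text
the job is handed in; nothing more can be done
None
```

The dark brown lift is clamped on the pad and the job is handed in, at about 17 s of the 64 s allowed. I took the smaller of the two brown lifts. I gripped it with the gripper leaning 30°, set it on the pad until light contact (about 7 N), and let go. Then I pressed the lever shut until the force rose to 18 N at a hard stop.

**Last checks**
- **Lift position:** the top camera puts the lift's centre 2 to 3 mm off the pad's centre sideways and about 1 mm along it. Its straight edge faces the stop, and it is square to the fixture to within about 1°.
- **Clamp:** the top camera sees the clamp's arm level (slope 0.02), at the height expected when it is shut. The foot rests on the lift.
- **Robot:** the arm ended clear of everything and touching nothing. The tan lift and the other things on the bench were not touched.

**Where readings disagreed:** the scene camera gave 4.6 mm sideways, a 7° turn and an arm slope of 0.06. Its view of the lift is partly hidden by the stop and the foot, so I relied on the top view. The trained network also missed the dark lift in one later picture, so I took its position from a colour-mask fit in both cameras instead.

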